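Open the descaler's push-and-turn safety cap

ROBOT

A 6-joint arm with a two-finger parallel gripper is mounted at the origin on a cart in front of the work surface, level with it; the furniture and walls round the work are solid. World frame = base frame: x ahead of the robot, y to its left, z up, the work surface at z = 0. Lengths are in m, angles in rad, forces in N, time in s.
With the tool pointing down it reaches from about 0.35 to 0.725 m from the base axis. Payload 4.3 kg.
Tool frame: the origin (TCP) lies midway between the tips of the shut fingers; the grasp point (between the pads) lies manip.hold_point_z behind it (manip.hold_point_z is the distance from the TCP to the grasp point, in m); z points along the fingers, y is the line along which they close (so a half turn about z gives the same grasp; the last joint's range is limited). The gripper opens to 85 mm and grips with 20 to 120 N. Pads are 22 mm wide; open, the fingers measure 114 mm over their backs; the gripper's body (76 mm by 85 mm) begins 54 mm behind the grasp point. The pads swing forward as they close: fully open they stand 13 mm farther back than shut.
Start: joints at [-1.444, 0.377, 0.081, 1.274, 0, 1.46], TCP at [0.135, -0.559, 0.231] pointing down, gripper open.
Joint ranges: [-2.72, 2.72], [-0.84, 1.66], [-1.02, 1.22], [-1.77, 2.12], [-1.37, 1.28], [-3.14, 3.14]. Speed limits (rad/s): [2.57, 2.57, 3.14, 3.14, 3.14, 3.14].

INTERFACE

Orientations are given as [roll, pitch, yaw] about the fixed x, y, z axes, in that order (R = Rz(yaw) Ry(pitch) Rx(roll)).
In Python, from cell import manip, vision, order gives the robot as it stands.
- The arm moves only by the tool send_rows, never from a script. Its argument "commands" is one flat list of numbers, 5 for each row, row after row: the opening, from 0 (shut) to 1 (fully open), then the shift along the tool's x, y, z each as a share of 0.8 m, from -1 to 1, then the turn about the tool's z as a share of 360 degrees, from -1 to 1. In form: [fingers, tx, ty, tz, twist, fingers, tx, ty, tz, twist, ...]. A call has 1 to 12 rows; each row is the pose to reach, as a shift and turn from the pose commanded when the call began, along the tool's axes at that moment, turning the shorter way round; what a row does not reach only later rows make up. A row lasts 1/8 s, in which the tool goes at most 62.5 mm and 10.7 degrees, less where a joint would pass 70% of its speed; a pose out of reach is approached as far as the arm can. A call with a number of a shift or a turn outside -1 to 1 is refused whole. A call with a gripper value outside its range is refused whole. The fingers move at their own pace and stop on an object; "force" is the grip in N (left out, the last holds). Time passes only in rows, so rows that repeat a pose let the fingers close. It gives the time, the measured TCP pose, the force, the opening and the grip force at its end, in the units of the state.
- manip.observe(): the state, without advancing time (a new reading comes with each control period).
- vision.read_camera(name): name is "scene" or "side" or "wrist"; returns the picture (480x640x3 uint8, blue, green, red); there is no depth.
- vision.camera_params(name): a dict with "camera_matrix" (3x3 intrinsics, pixels), "D" ([k1, k2, p1, p2, k3] as OpenCV has them; the pictures are not rectified), "camera_from_world" (4x4, takes a point from world to camera coordinates). Camera axes: x right, y up, looking along -z (the intrinsics and any distortion apply to the point x, -y, -z); pixel columns grow to the right and rows downward; lengths in m; the calibration is good to about 2 mm. A picture is of the moment at which its call begins: read the wrist's pose just before it. camera_params takes no time and is no camera call; for the wrist camera it gives the pose at the moment of the call.
- order.close_job(): hands the job in; it is judged then, once.
The state is a dict: "time": time; "joints": joint angles; "joint_vel": joint speeds; "effort": joint torques, N m; "tool_pos": TCP position; "ee_rot": TCP orientation; "contact_force": force on the tool from outside, world axes, zero at the start; "ft_torque": the same for the moment, N m; "finger_gap": finger opening in m; "finger_force": force on a finger pad.
Only numpy, scipy, OpenCV 4.12 (cv2) and the standard library are available. Lean on these libraries where they do the work, as an engineer would, in place of code of your own. Each camera call takes 0.05 s, during which the arm holds its last target. There are 200 camera calls.

TASK

The kettle needs descaling, so open the descaler: take the frosted dosing cup off the top of the white bottle and stand it, still mouth down, on a free spot of the worktop clear of the bottle, without dropping it. Then press the red safety cap down, twist it anticlockwise to free it and lift it straight off, leaving the bottle standing where it is and the other things alone. Finish while still holding the cap level over the bottle, about 8 cm above the open neck; do not put it down or let go.

Things in the scene. Friction and masses are not known exactly. Their poses are not given: they have to be found in the camera images.
- bottle: Loose round white descaler bottle, 0.4 to 0.9 kg, blue and white label. 84 mm diameter up to 108 mm height, rounded shoulder narrowing to 50 mm at 145 mm, neck 31 mm wide up to 169.5 mm inside the cap. Origin: centre of its underside, on the worktop; z up. Only friction (about 0.6) under its weight and the press on the cap keep it from turning with the cap.
- cap: Loose red ribbed safety cap on the neck, 49 mm diameter, 26 mm high, 30 g, white anticlockwise arrows on its flat top. Origin: centre of its lower edge; z up. Closed: origin 152.5 mm above the bottle's origin (top at 178.5 mm, 7.5 mm free between lower edge and shoulder), its x along the bottle's x. One grasp across the skirt from above can press, turn and lift it.
- neck_top (a point): Centre of the top of the bottle's neck, 169.5 mm above the bottle's origin. Bayonet: a spring in the neck pushes the cap up with 5 N, its 3 tabs in pockets. Push it down 3.5 mm (9 N) to 6 mm (12 N, solid stop), keep it so while turning it anticlockwise from above past 46 degrees, to about 64 (stop near 80), then lift: clear of the neck after 25 mm. Not pressed it turns only 4 degrees.
- cup: Loose frosted pale blue dosing cup, upside down over the cap: 58 to 60 mm outer diameter (61 at the rim bead), 34 mm high, walls 2 mm, closed end 3 mm, 25 g. Origin: centre of its mouth, which faces down; z up to its closed end. It rests loosely on the cap's top, origin 147.5 mm above the bottle's; clear of the cap after a lift of 31 mm. Standing mouth down on the worktop its origin is at 0.
- mug: Loose off-white mug, 83 mm diameter, 117 mm with its handle, 94 mm high; a bystander. Origin: centre of its underside.
- timer: Loose white clockwork kitchen timer, 66 mm diameter, 54 mm high; a bystander. Origin: centre of its underside.
- jam_jar: Loose jam jar with a white lid, 69 mm diameter, 99 mm high, towards the back; a bystander. Origin: centre of its underside. Behind it along the wall (beyond x = 0.7) stand a tea carton, a tumbler and a washing-up bottle (up to 217 mm high), fixed; a teaspoon lies at the front right (x 0.34, y -0.23).
- kettle: Cream cone kettle on its power base, fixed, left back corner; 194 mm wide, 280 mm from spout (its +y) to handle (its -y), top 278 mm above the worktop. Origin: under the middle of that length, 20 mm above the worktop. In front of it the worktop left of the bottle, nearer than x = 0.5, is free.
Mind the look-alikes: they are no part of the job. Of the things like the cup, leave any that is green; of the rest the larger one is meant.

How it is judged:
By the outcome, as a careful person would: the job done as asked, in the order asked, and still so for the second after the job is handed in, while the arm keeps its last pose, push and grip.
It also fails if it takes over 56 s, if anything falls off the work surface, if the arm or the gripper's body presses on something with over 40 N, if the wrist force passes 120 N, or if a joint passes its speed limit or range.

## Working session

There is one attempt and no reset: what is moved stays moved. The work goes in short steps, Python scripts to look and compute and a tool call to move; the robot and the scene stay as the last step left them, time stands still between calls to the robot, and variables do not carry over. Pictures are saved under pics/ and viewed, at most 10 in all, crops included, and the job is handed in when it is done.

Besides the shell and the picture viewer there is one more tool, called after "Emit:" in YAML: its name, and indented under it one key for each argument. send_rows: Moves the arm, as the interface text tells. Its arguments: {"type":"object","properties":{"commands":{"type":"array","items":{"type":"number","minimum":-1,"maximum":1}},"force":{"type":"number"}},"required":["commands"]}

```bash
mkdir -p pics; ls
python3 - <<'E'
from cell import manip, vision
import cv2
s=manip.observe();print(s['time'],s['tool_pos'],s['ee_rot'],s['finger_gap'],manip.hold_point_z)
for n in("scene","side"):
    im=vision.read_camera(n);cv2.imwrite(f"pics/{n}0.png",im)
    p=vision.camera_params(n);print(n,p)
E
```

```text
pics
0.0 [ 0.13482962 -0.55832848  0.23035129] [-3.13960342e+00 -2.34737617e-04  2.36771234e-01] 0.08530716093981248 0.0187
scene {'camera_matrix': array([[487.65978649,   0.        , 325.37497928],
       [  0.        , 487.65978649, 243.66445611],
       [  0.        ,   0.        ,   1.        ]]), 'D': array([-0.00076838,  0.        ,  0.        ,  0.        ,  0.        ]), 'camera_from_world': array([[ 0.58692733, -0.80949087,  0.01551934, -0.35568806],
       [ 0.37998652,  0.29233679,  0.87758159, -0.31181944],
       [-0.71493116, -0.50917947,  0.47917607, -0.60757807],
       [ 0.        ,  0.        ,  0.        ,  1.        ]])}
side {'camera_matrix': array([[616.49738245,   0.        , 329.66113463],
       [  0.        , 616.49738245, 244.12765162],
       [  0.        ,   0.        ,   1.        ]]), 'D': array([-0.18319598,  0.        ,  0.        ,  0.        ,  0.        ]), 'camera_from_world': array([[ 0.98195392, -0.18780403, -0.02227445, -0.58141395],
       [ 0.11498   ,  0.49933412,  0.8587462 , -0.16583517],
       [-0.1501536 , -0.84581031,  0.5119168 , -1.42094582],
       [ 0.        ,  0.        ,  0.        ,  1.        ]])}
```

View pics/scene0.png

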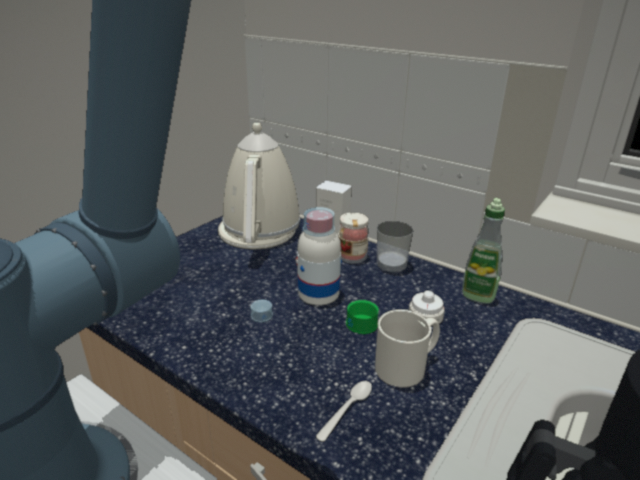

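View pics/side0.png

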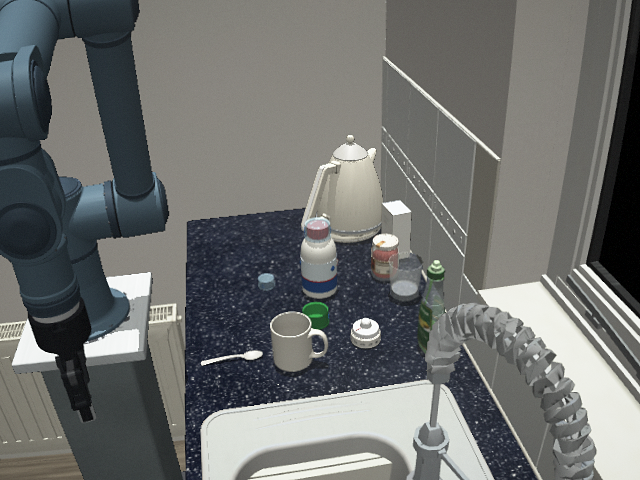

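Scene view: the bottle is at (320,262), with the frosted cup on top at about (320,220). Decoys are a small blue cup at (262,311) and a green one at (363,317). In the side view the bottle's cup is at (316,227), the small blue cup at (266,282) and the green one at (316,315). Next I'll enlarge the crops.

Run:
```python
import cv2,numpy as np
a=cv2.imread("pics/scene0.png")[200:330,245:390];b=cv2.imread("pics/side0.png")[205:335,250:395]
f=lambda i:cv2.resize(i,None,fx=2.75,fy=4,interpolation=cv2.INTER_CUBIC)
out=np.hstack([f(a),f(b)])
print(out.shape)
cv2.imwrite("pics/crop1.png",out)
```

```text
(520, 798, 3)
```

View pics/crop1.png

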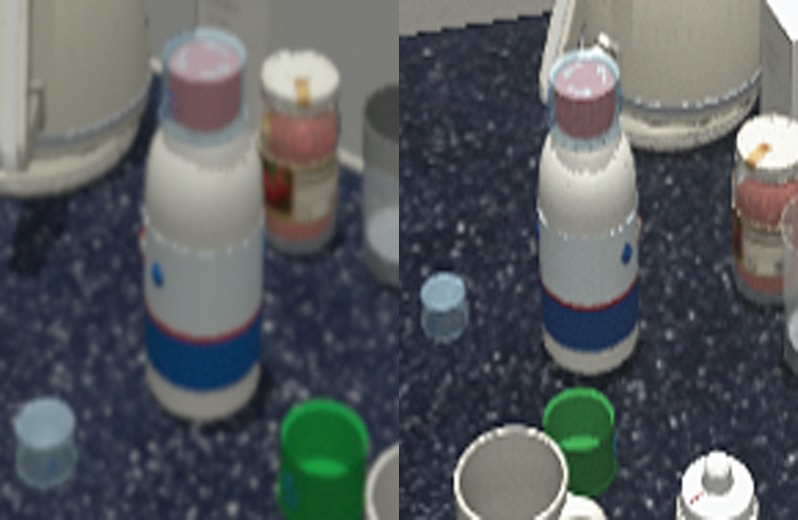

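```bash
cat > h.py <<'E'
import numpy as np,cv2
from scipy.optimize import least_squares
from cell import vision
def proj(P,p):
    T=p["camera_from_world"];c=np.atleast_2d(P)@T[:3,:3].T+T[:3,3]
    c=c*[1,-1,-1]
    return cv2.projectPoints(c.reshape(-1,1,3),np.zeros(3),np.zeros(3),p["camera_matrix"],p["D"])[0].reshape(-1,2)
def tri(obs,x0=(.5,0,.1)):
    r=least_squares(lambda X:np.concatenate([proj(X,p)[0]-uv for p,uv in obs]),x0);return r.x,r.fun
def circ(x,y,z,r,n=90):
    t=np.linspace(0,2*np.pi,n);return np.c_[x+r*np.cos(t),y+r*np.sin(t),0*t+z]
def bb(x,y,z,r,p):
    q=proj(circ(x,y,z,r),p);return np.r_[q.min(0),q.max(0)]
E
python3 - <<'E'
from h import *
A=vision.camera_params("scene");B=vision.camera_params("side")
print("captop",tri([(A,(319.9,216)),(B,(317.6,223.5))]))
# bottle body: left/right edges z=.09, bottom row z=0
f=lambda X:np.r_[bb(X[0],X[1],.07,.042,A)[[0,2]]-[297.7,341],bb(X[0],X[1],0,.042,A)[3]-304.5,bb(X[0],X[1],.07,.042,B)[[0,2]]-[301.3,336.9],bb(X[0],X[1],0,.042,B)[3]-298.2]
r=least_squares(f,[.5,0]);print("bottle",r.x,r.fun)
x,y=r.x
for n,p,o in(("A",A,(245,200,0)),("B",B,(250,205,399))):
    q=bb(x,y,.1785,.0245,p);print(n,"captop bb px in crop",(q[0]-o[0])*2.75+o[2],(q[1]-o[1])*4,(q[2]-o[0])*2.75+o[2],(q[3]-o[1])*4)
    q=bb(x,y,.1815,.029,p);print(n,"cuptop bb",(q[0]-o[0])*2.75+o[2],(q[1]-o[1])*4,(q[2]-o[0])*2.75+o[2],(q[3]-o[1])*4)
# small cup top center / others
def pl(uv,p,z):
    return least_squares(lambda X:proj([X[0],X[1],z],p)[0]-uv,[.5,0]).x
print("small cup top tri",tri([(A,(245+46/2.75,200+415/4)),(B,(250+(445-399)/2.75,205+288/4))]))
print("green top tri",tri([(A,(245+324/2.75,200+430/4)),(B,(250+(580-399)/2.75,205+413/4))]))
print("kettle foot nearest scene", pl((222,240),A,.01),pl((250,249),A,.01),pl((300,235),A,.01))
print("jam top tri",tri([(A,(245+300/2.75,200+73/4)),(B,(250+(770-399)/2.75,205+133/4))]))
print("mug top", tri([(A,(403,326)),(B,(292,325))]))
E
```

```text
captop (array([ 0.56551042, -0.01261127,  0.17627408]), array([-0.25952067, -0.96790037, -0.07602344,  1.20912035]))
bottle [ 0.56577644 -0.0129182 ] [ 0.51409279 -0.61365508 -0.05118601  0.08419448 -0.05221282  0.25099725]
A captop bb px in crop 170.15733727729724 34.21600151022744 241.5755722890102 78.49163907495927
A cuptop bb 163.56077074406926 24.69224587021597 248.2483251617872 76.87345174439758
B captop bb px in crop 555.420611488152 55.099794833079045 614.5521136106511 96.75810324474605
B cuptop bb 549.8389036842482 46.836832544307185 619.9080551138956 96.03769489773674
small cup top tri (array([0.44213805, 0.03127455, 0.02275639]), array([ 0.03406108,  0.14191016,  0.03340608, -0.18480702]))
green top tri (array([ 0.53537823, -0.13629931,  0.03422178]), array([-0.02624914, -0.11421486, -0.03065436,  0.13843821]))
kettle foot nearest scene [0.59151728 0.29802258] [0.60019245 0.21378564] [0.72676049 0.1652939 ]
jam top tri (array([0.73363881, 0.01563282, 0.09958862]), array([-0.2348968 , -0.89020255, -0.08032442,  0.99453344]))
mug top (array([ 0.46913129, -0.24990504,  0.08631517]), array([ 0.01597747,  0.07272345,  0.02469504, -0.09272561]))
```

```bash
cat >> h.py <<'E'
from cell import manip
from scipy.spatial.transform import Rotation as Ro
def move(x,y,z,yaw=None):
    s=manip.observe();R=Ro.from_euler('xyz',s['ee_rot']).as_matrix()
    d=R.T@(np.array([x,y,z])-s['tool_pos'])/.8
    tw=0 if yaw is None else -((yaw-s['ee_rot'][2]+np.pi)%(2*np.pi)-np.pi)/(2*np.pi)
    print("t",round(s['time'],2),"pos",s['tool_pos'].round(4),"rot",s['ee_rot'].round(4),"j6",s['joints'][5].round(2),"F",s['contact_force'].round(2),"Mz",s['ft_torque'].round(3),"gap",round(s['finger_gap'],4),"gf",s['finger_force'])
    print("cmd",d.round(4),round(tw,4))
def tool_cam(p):
    s=manip.observe();T=np.eye(4);T[:3,:3]=Ro.from_euler('xyz',s['ee_rot']).as_matrix();T[:3,3]=s['tool_pos']
    return p["camera_from_world"]@T
E
python3 - <<'E'
from h import *
C=np.linalg.inv(tool_cam(vision.camera_params("wrist")));print("cam in tool\n",C.round(3));print(vision.camera_params("wrist")["camera_matrix"])
move(.52,-.013,.31,.9)
E
```

```text
cam in tool
 [[ 0.001  0.948  0.318  0.083]
 [ 1.    -0.001  0.001  0.   ]
 [ 0.001  0.318 -0.948 -0.142]
 [ 0.     0.     0.     1.   ]]
[[330.56860509   0.         321.77359902]
 [  0.         330.56860509 238.96572756]
 [  0.           0.           1.        ]]
t 0.1 pos [ 0.1348 -0.5584  0.2304] rot [-3.1397e+00 -2.0000e-04  2.3680e-01] j6 1.46 F [-0.17 -0.39 -1.15] Mz [-0.012 -0.012  0.016] gap 0.0852 gf 0.0
cmd [ 0.628  -0.5499 -0.0983] -0.1056
```

Emit:
send_rows:
  commands: [1,0.628,-0.55,-0.098,-0.1056,1,0.628,-0.55,-0.098,-0.1056,1,0.628,-0.55,-0.098,-0.1056,1,0.628,-0.55,-0.098,-0.1056,1,0.628,-0.55,-0.098,-0.1056,1,0.628,-0.55,-0.098,-0.1056,1,0.628,-0.55,-0.098,-0.1056,1,0.628,-0.55,-0.098,-0.1056,1,0.628,-0.55,-0.098,-0.1056,1,0.628,-0.55,-0.098,-0.1056,1,0.628,-0.55,-0.098,-0.1056,1,0.628,-0.55,-0.098,-0.1056]
  force: 25

```text
time: 1.6
tool_pos: [0.5213, -0.0109, 0.3091]
ee_rot: [-3.141, -0.0, 0.905]
contact_force: [-0.4, 0.1, -0.1]
finger_gap: 0.0855
finger_force: 0.0
```

Emit:
send_rows:
  commands: [1,0,0,0,0,1,0,0,0,0,1,0,0,0,0]

```text
time: 1.98
tool_pos: [0.5195, -0.0144, 0.3097]
ee_rot: [-3.141, 0.0, 0.898]
contact_force: [0.5, -0.3, -0.4]
finger_gap: 0.0853
finger_force: 0.0
```

Run:
```python
from h import *
move(.5658,-.0129,.31,.9)
p=vision.camera_params("wrist");im=vision.read_camera("wrist");cv2.imwrite("pics/w1.png",im)
print(p["D"])
np.save("w1.npy",p["camera_from_world"])
for z,r in((.1785,.0245),(.1815,.029),(.1475,.0305),(.108,.042)):print(z,proj([.5658,-.0129,z],p).round(1),bb(.5658,-.0129,z,r,p).round(1))
```

```text
t 1.98 pos [ 0.5195 -0.0144  0.3097] rot [-3.1415e+00  3.0000e-04  8.9840e-01] j6 2.09 F [ 0.46 -0.35 -0.43] Mz [-0.042  0.014  0.026] gap 0.0853 gf 0.0
cmd [ 0.0375  0.0441 -0.0004] -0.0003
[-0.01798112  0.          0.          0.          0.        ]
0.1785 [[363.3 194.7]] [334.  164.9 392.6 223. ]
0.1815 [[363.7 195.4]] [328.7 159.6 398.8 229. ]
0.1475 [[359.3 188.3]] [326.3 154.4 392.3 220.2]
0.108 [[355.2 181.7]] [314.8 139.6 395.7 220.8]
```

View pics/w1.png

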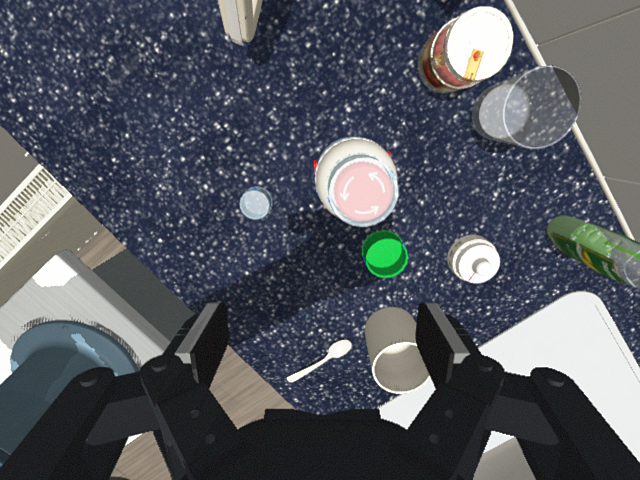

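The wrist view shows the cup with the cap inside, centred near (362,192). The green cup is at (385,255) and the small blue one at (256,204). Next I'll refine the position from the pink cap disc.

Run:
```python
from h import *
p=vision.camera_params("wrist");im=cv2.imread("pics/w1.png").astype(int)
b,g,r=im[...,0],im[...,1],im[...,2]
m=((r-g>18)).astype(np.uint8);m[:150]=0;m[235:]=0;m[:,:322]=0;m[:,405:]=0
c=max(cv2.findContours(m,0,1)[0],key=cv2.contourArea);h=cv2.convexHull(c)
print(cv2.minEnclosingCircle(h),cv2.fitEllipse(h),cv2.boundingRect(c))
(u,v)=cv2.fitEllipse(h)[0]
print(least_squares(lambda X:proj([X[0],X[1],.1785],p)[0]-(u,v),[.5,0]).x)
A=vision.camera_params("scene");B=vision.camera_params("side")
print("3view captop",tri([(A,(319.9,216)),(B,(317.6,223.5)),(p,(u,v))]))
```

```text
((362.2506103515625, 190.90097045898438), 29.910459518432617) ((362.7073669433594, 190.9916229248047), (58.35832595825195, 59.46356201171875), 2.3175981044769287) (334, 161, 59, 60)
[ 0.56740044 -0.00994806]
3view captop (array([ 0.56722238, -0.01074811,  0.17506212]), array([-0.51811755, -0.95202982,  0.53982487,  1.20499199, -0.08763476,
        0.13344083]))
```

Run:
```python
from h import *
move(.567,-.0108,.235,.9)
```

```text
t 2.02 pos [ 0.5196 -0.0143  0.3098] rot [3.1414e+00 2.0000e-04 8.9860e-01] j6 2.09 F [ 0.19 -0.19  0.04] Mz [-0.028 -0.041 -0.013] gap 0.0853 gf 0.0
cmd [0.0403 0.0436 0.0935] -0.0002
```

Emit:
send_rows:
  commands: [1,0.0403,0.0436,0.0935,0,1,0.0403,0.0436,0.0935,0,1,0.0403,0.0436,0.0935,0,1,0.0403,0.0436,0.0935,0,1,0.0403,0.0436,0.0935,0]

```text
time: 2.65
tool_pos: [0.5678, -0.0101, 0.2367]
ee_rot: [3.139, -0.001, 0.9]
contact_force: [0.5, 0.6, 0.5]
finger_gap: 0.085
finger_force: 0.0
```

Run:
```python
from h import *
p1=vision.camera_params("wrist");p1["camera_from_world"]=np.load("w1.npy")
p=vision.camera_params("wrist");im0=vision.read_camera("wrist");cv2.imwrite("pics/w2.png",im0);im=im0.astype(int)
u,v=proj([.567,-.0108,.1785],p)[0];print(u,v)
b,g,r=im[...,0],im[...,1],im[...,2]
m=((r-g>18)).astype(np.uint8);k=np.zeros_like(m);cv2.circle(k,(int(u),int(v)),75,1,-1);m*=k
c=max(cv2.findContours(m,0,1)[0],key=cv2.contourArea);h=cv2.convexHull(c)
e=cv2.fitEllipse(h);print(e,cv2.boundingRect(c))
print("pred cap",bb(.567,-.0108,.1785,.0245,p),"cup",bb(.567,-.0108,.1815,.029,p))
print(tri([(p1,(362.7,191)),(p,e[0])]))
move(.567,-.0108,.154,.9)
x,y=int(u),int(v);cv2.imwrite("pics/w2c.png",cv2.resize(im0[max(0,y-110):y+110,x-145:x+145],None,fx=2.7,fy=2.7,interpolation=2));print(x-145,max(0,y-110))
```

```text
320.33064799467354 262.9671437824113
((321.32843017578125, 258.2232360839844), (73.23674774169922, 76.39287567138672), 2.176347255706787) (285, 220, 74, 76)
pred cap [282.97742277 227.12164906 357.68567258 296.31005611] cup [275.50002984 221.52015997 365.13010139 304.38939754]
(array([ 0.56698465, -0.01214908,  0.16772509]), array([-0.29529319, -0.17565939,  0.23459492,  0.13982385]))
t 2.7 pos [ 0.5678 -0.01    0.2366] rot [ 3.1392e+00 -1.3000e-03  9.0010e-01] j6 2.11 F [0.89 0.2  0.8 ] Mz [ 0.024 -0.028 -0.02 ] gap 0.0855 gf 0.0
cmd [-0.0015 -0.0004  0.1032] 0.0
175 152
```

View pics/w2c.png

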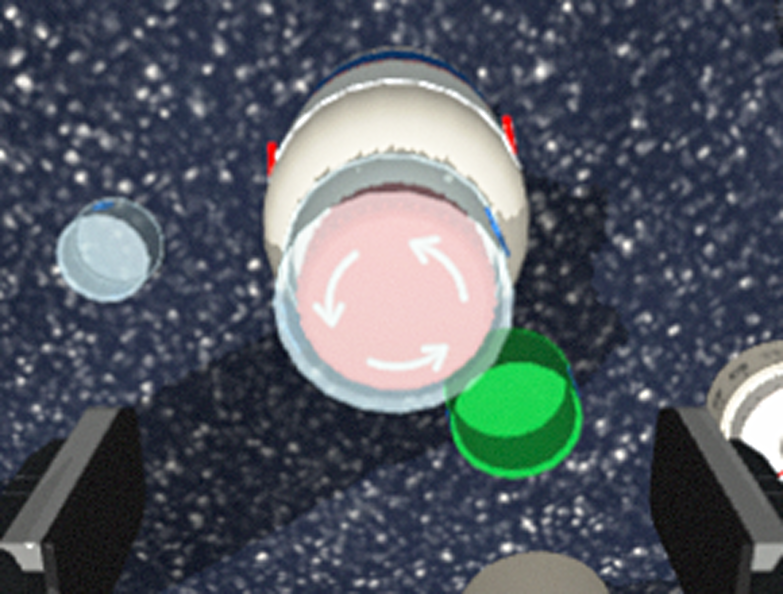

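The crop shows the cap disc centred at about (396,291), i.e. image (321.7,259.9). That is within 1 mm of the TCP axis, so I can descend straight.

Emit:
send_rows:
  commands: [1,0,0,0.05,0,1,0,0,0.08,0,1,0,0,0.108,0,1,0,0,0.108,0,1,0,0,0.108,0]

```text
time: 3.32
tool_pos: [0.5681, -0.0099, 0.1499]
ee_rot: [3.14, -0.001, 0.9]
contact_force: [-0.3, -0.2, -0.9]
finger_gap: 0.0854
finger_force: 0.0
```

Emit:
send_rows:
  commands: [0.72,0,0,0,0,0.72,0,0,0,0,0.72,0,0,0,0,0.72,0,0,0,0]
  force: 20

```text
time: 3.82
tool_pos: [0.5675, -0.0099, 0.1486]
ee_rot: [3.141, -0.0, 0.9]
contact_force: [0.3, 1.0, 0.2]
finger_gap: 0.0612
finger_force: 0.0
```

Emit:
send_rows:
  commands: [0.6,0,0,0,0,0.6,0,0,0,0,0.6,0,0,0,0,0.6,0,0,0,0]

```text
time: 4.32
tool_pos: [0.5674, -0.0098, 0.1486]
ee_rot: [3.142, -0.0, 0.9]
contact_force: [-0.7, 1.4, 3.4]
finger_gap: 0.0586
finger_force: 22.2
```

Emit:
send_rows:
  commands: [0.6,0,0,-0.01,0,0.6,0,0,-0.02,0,0.6,0,0,-0.04,0,0.6,0,0,-0.06,0,0.6,0,0,-0.1,0,0.6,0,0,-0.14,0,0.6,0,0,-0.14,0,0.6,0,0,-0.14,0]

```text
time: 5.32
tool_pos: [0.5674, -0.0098, 0.2601]
ee_rot: [-3.142, 0.0, 0.9]
contact_force: [0.4, -0.4, -0.1]
finger_gap: 0.0588
finger_force: 22.0
```

Run:
```python
from h import *
move(.42,.16,.26,.9)
a=vision.read_camera("scene")[150:330,225:405];b=vision.read_camera("side")[150:330,225:405]
cv2.imwrite("pics/l.png",cv2.resize(np.hstack([a,b]),(800,400),interpolation=2))
```

```text
t 5.33 pos [ 0.5674 -0.0098  0.2601] rot [-3.1415e+00  2.0000e-04  9.0030e-01] j6 2.11 F [ 0.45 -0.41 -0.09] Mz [ 0.046  0.001 -0.001] gap 0.0588 gf 22.015360838295237
cmd [ 5.190e-02 -2.762e-01  1.000e-04] 0.0001
```

View pics/l.png

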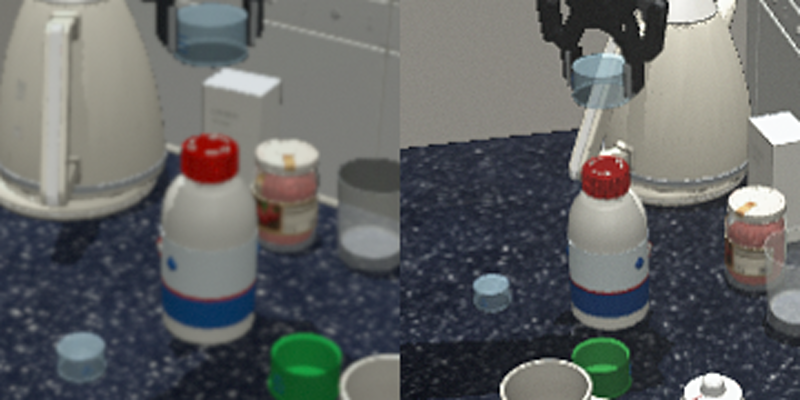

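Run:
```python
from h import *
A=vision.camera_params("scene");B=vision.camera_params("side")
for dz in(-.004,-.001,.003):print(dz,bb(.5674,-.0098,.2601+dz,.0305,A).round(1),bb(.5674,-.0098,.2601+dz,.0305,B).round(1))
move(.41,.15,.15)
move(.41,.15,.01)
print("handle top-ish",tri([(A,(225+57/2.22,150+22/2.22)),(B,(225+(612-400)/2.22,150+45/2.22))]),tri([(A,(225+57/2.22,150+190/2.22)),(B,(225+(580-400)/2.22,150+170/2.22))]))
```

```text
-0.004 [302.6 168.7 336.2 180.6] [303.3 186.7 330.7 198.7]
-0.001 [302.6 167.1 336.3 179. ] [303.2 185.5 330.7 197.5]
0.003 [302.6 165.1 336.3 176.9] [303.1 183.9 330.7 195.9]
t 5.42 pos [ 0.5667 -0.0098  0.2592] rot [-3.1397e+00  1.3000e-03  9.0020e-01] j6 2.11 F [ 1.29 -0.32 -0.07] Mz [ 0.022 -0.018 -0.012] gap 0.0584 gf 22.015098782198947
cmd [ 0.0349 -0.2773  0.137 ] 0
t 5.42 pos [ 0.5667 -0.0098  0.2592] rot [-3.1397e+00  1.3000e-03  9.0020e-01] j6 2.11 F [ 1.29 -0.32 -0.07] Mz [ 0.022 -0.018 -0.012] gap 0.0584 gf 22.015098782198947
cmd [ 0.0352 -0.277   0.312 ] 0
handle top-ish (array([0.61194773, 0.20417467, 0.22098746]), array([ 0.66737971,  2.2582537 , -0.12959962, -2.86451441])) (array([0.56380906, 0.17165069, 0.07298886]), array([ 0.11743185,  0.43954515,  0.03638176, -0.54595553]))
```

Emit:
send_rows:
  commands: [0.6,0.035,-0.277,0,0,0.6,0.035,-0.277,0,0,0.6,0.035,-0.277,0,0,0.6,0.035,-0.277,0,0,0.6,0.035,-0.277,0.1,0,0.6,0.035,-0.277,0.17,0,0.6,0.035,-0.277,0.24,0,0.6,0.035,-0.277,0.3,0,0.6,0.035,-0.277,0.3,0,0.6,0.035,-0.277,0.3,0,0.6,0.035,-0.277,0.3,0]

```text
time: 6.8
tool_pos: [0.4136, 0.1503, 0.0227]
ee_rot: [3.139, -0.003, 0.9]
contact_force: [0.5, -0.5, -0.0]
finger_gap: 0.0585
finger_force: 22.1
```

Emit:
send_rows:
  commands: [0.6,0,0,0.0025,0,0.6,0,0,0.005,0,0.6,0,0,0.0075,0,0.6,0,0,0.01,0,0.6,0,0,0.01,0]

```text
time: 7.42
tool_pos: [0.4109, 0.1497, 0.0122]
ee_rot: [-3.141, 0.001, 0.9]
contact_force: [0.4, 0.1, 0.3]
finger_gap: 0.0581
finger_force: 22.1
```

Emit:
send_rows:
  commands: [0.6,0,0,0.003,0,0.6,0,0,0.006,0,0.6,0,0,0.009,0,0.6,0,0,0.0105,0,0.6,0,0,0.0105,0]

```text
time: 8.05
tool_pos: [0.4111, 0.1498, 0.0039]
ee_rot: [-3.141, 0.0, 0.9]
contact_force: [-0.1, 0.5, 0.1]
finger_gap: 0.0585
finger_force: 22.1
```

Emit:
send_rows:
  commands: [0.6,0,0,0.001,0,0.6,0,0,0.0015,0,0.6,0,0,0.002,0,0.6,0,0,0.0025,0]

```text
time: 8.55
tool_pos: [0.4112, 0.1498, 0.0021]
ee_rot: [3.142, 0.0, 0.9]
contact_force: [0.9, 0.1, -0.0]
finger_gap: 0.0584
finger_force: 22.1
```

Emit:
send_rows:
  commands: [0.6,0,0,0.001,0,0.6,0,0,0.0015,0,0.6,0,0,0.002,0]

```text
time: 8.93
tool_pos: [0.4113, 0.1498, 0.0012]
ee_rot: [3.141, -0.0, 0.9]
contact_force: [-3.1, -2.2, 13.5]
finger_gap: 0.0583
finger_force: 22.9
```

Emit:
send_rows:
  commands: [0.6,0,0,0.0005,0,0.6,0,0,0.001,0,0.6,0,0,0.001,0]

```text
time: 9.3
tool_pos: [0.4115, 0.1499, 0.0009]
ee_rot: [3.141, -0.001, 0.9]
contact_force: [-3.8, -1.1, 15.6]
finger_gap: 0.0586
finger_force: 22.3
```

Emit:
send_rows:
  commands: [0.6,0,0,-0.0015,0,0.6,0,0,-0.0015,0,0.75,0,0,-0.0015,0,0.75,0,0,-0.0015,0,0.9,0,0,-0.0015,0,1,0,0,-0.0015,0,1,0,0,-0.0015,0]

```text
time: 10.18
tool_pos: [0.4111, 0.1498, 0.0008]
ee_rot: [-3.142, 0.0, 0.9]
contact_force: [-0.3, -0.4, 0.2]
finger_gap: 0.0856
finger_force: 0.0
```

Emit:
send_rows:
  commands: [1,0,0,-0.02,0,1,0,0,-0.05,0,1,0,0,-0.1,0,1,0,0,-0.17,0,1,0,0,-0.24,0,1,0,0,-0.32,0,1,0,0,-0.32,0]

```text
time: 11.05
tool_pos: [0.4143, 0.1505, 0.262]
ee_rot: [3.135, -0.008, 0.9]
contact_force: [0.9, 0.6, -0.5]
finger_gap: 0.0853
finger_force: 0.0
```

Run:
```python
from h import *
move(.5683,-.0103,.235,.6)
p=vision.camera_params("wrist");im=vision.read_camera("wrist")
a=vision.read_camera("scene");cv2.imwrite("pics/after.png",np.hstack([cv2.resize(im,(400,300)),cv2.resize(a[180:360,200:440],(400,300))]))
print(proj([.411,.15,.034],p))
```

```text
t 11.05 pos [0.4143 0.1505 0.262 ] rot [ 3.1351 -0.0076  0.9004] j6 2.45 F [ 0.87  0.59 -0.5 ] Mz [ 0.005 -0.029 -0.01 ] gap 0.0853 gf 0.0
cmd [-0.0381  0.2755  0.0352] 0.0478
[[317.96114229 208.14470601]]
```

View pics/after.png

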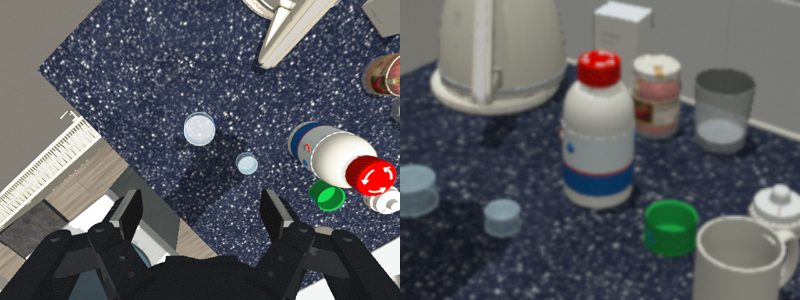

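Emit:
send_rows:
  commands: [1,-0.036,0.275,0.01,0.048,1,-0.036,0.275,0.01,0.048,1,-0.036,0.275,0.01,0.048,1,-0.036,0.275,0.01,0.048,1,-0.036,0.275,0.03,0.048,1,-0.036,0.275,0.03,0.048,1,-0.036,0.275,0.03,0.048,1,-0.036,0.275,0.03,0.048]

```text
time: 12.15
tool_pos: [0.5655, -0.009, 0.2333]
ee_rot: [3.141, -0.0, 0.599]
contact_force: [-0.4, -0.5, 0.3]
finger_gap: 0.0852
finger_force: 0.0
```

Run:
```python
from h import *
p=vision.camera_params("wrist");im0=vision.read_camera("wrist");im=im0.astype(int)
u,v=proj([.5683,-.0103,.1785],p)[0];print(u,v)
x,y=int(u),int(v);cv2.imwrite("pics/w3c.png",cv2.resize(im0[y-75:y+75,x-100:x+100],None,fx=4,fy=4,interpolation=2));print(x-100,y-75)
# top face: brighter red
b,g,r=im[...,0],im[...,1],im[...,2]
m=((r-g>60)).astype(np.uint8);k=np.zeros_like(m);cv2.circle(k,(x,y),75,1,-1);m*=k
print(cv2.boundingRect(m));q=bb(.5683,-.0103,.1785,.0245,p);print(q,"crop",(q-[x-100,y-75]*2)*4)
move(.5683,-.0103,.154,.6)
```

```text
325.33830729653016 261.38072044687374
225 186
(274, 218, 90, 79)
[287.26246309 224.78848766 363.42544019 295.38417771] crop [249.04985237 155.15395065 553.70176077 437.53671084]
t 12.2 pos [ 0.5656 -0.009   0.2334] rot [ 3.141e+00 -5.000e-04  5.994e-01] j6 2.41 F [-0.72  0.71  0.45] Mz [ 0.005 -0.055  0.014] gap 0.0856 gf 0.0
cmd [0.0018 0.0031 0.0992] -0.0001
```

View pics/w3c.png

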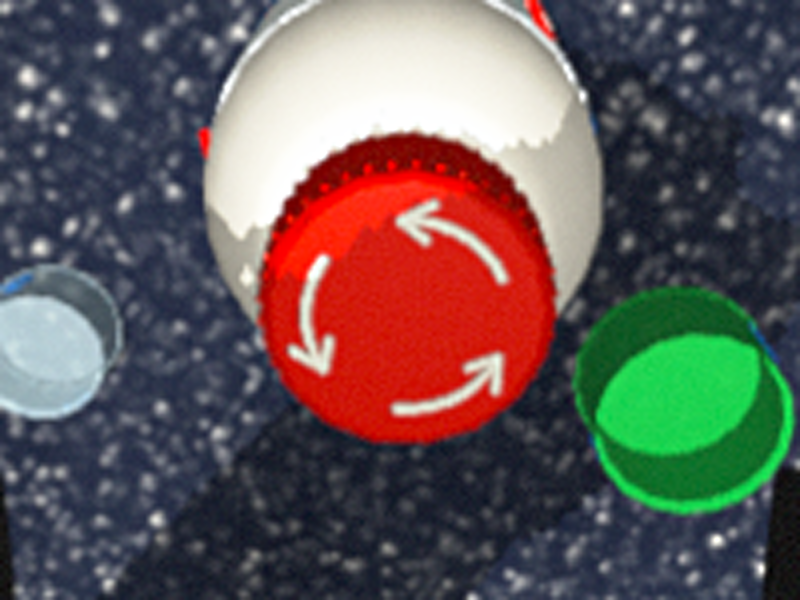

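Emit:
send_rows:
  commands: [1,0.0006,0.004,0,0,1,0.0006,0.004,0.04,0,1,0.0006,0.004,0.07,0,1,0.0006,0.004,0.102,0,1,0.0006,0.004,0.102,0,1,0.0006,0.004,0.102,0]

```text
time: 12.95
tool_pos: [0.5685, -0.0119, 0.1524]
ee_rot: [3.141, -0.001, 0.599]
contact_force: [-0.3, 0.2, 0.1]
finger_gap: 0.0855
finger_force: 0.0
```

Emit:
send_rows:
  commands: [0.62,0,0,0,0,0.62,0,0,0,0,0.62,0,0,0,0,0.45,0,0,0,0,0.45,0,0,0,0,0.45,0,0,0,0,0.45,0,0,0,0]
  force: 50

```text
time: 13.82
tool_pos: [0.568, -0.0116, 0.1516]
ee_rot: [3.141, -0.001, 0.599]
contact_force: [-1.6, 1.4, 5.2]
finger_gap: 0.048
finger_force: 51.4
```

Emit:
send_rows:
  commands: [0.4,0,0,0.002,0,0.4,0,0,0.004,0,0.4,0,0,0.006,0,0.4,0,0,0.0065,0,0.4,0,0,0.0065,0]

```text
time: 14.45
tool_pos: [0.5683, -0.0117, 0.1472]
ee_rot: [3.141, -0.001, 0.599]
contact_force: [-2.4, 2.6, 9.9]
finger_gap: 0.0477
finger_force: 52.0
```

Emit:
send_rows:
  commands: [0.4,0,0,0.001,0,0.4,0,0,0.0015,0,0.4,0,0,0.0015,-0.015,0.4,0,0,0.0015,-0.035,0.4,0,0,0.0015,-0.055,0.4,0,0,0.0015,-0.075,0.4,0,0,0.0015,-0.095]

```text
time: 15.32
tool_pos: [0.5684, -0.0115, 0.1462]
ee_rot: [3.14, -0.001, 1.2]
contact_force: [-2.6, 2.1, 11.1]
finger_gap: 0.0477
finger_force: 52.2
```

Emit:
send_rows:
  commands: [0.4,0,0,0,-0.02,0.4,0,0,0,-0.04,0.4,0,0,0,-0.06,0.4,0,0,0,-0.08,0.4,0,0,0,-0.085,0.4,0,0,0,-0.085,0.4,0,0,0,-0.085]

```text
time: 16.2
tool_pos: [0.5682, -0.0115, 0.1465]
ee_rot: [3.14, -0.0, 1.73]
contact_force: [-3.8, 3.3, 13.8]
finger_gap: 0.0476
finger_force: 52.4
```

Run:
```python
from h import *
move(.5683,-.0117,.25)
w=vision.read_camera("wrist");a=vision.read_camera("scene")
cv2.imwrite("pics/t.png",np.hstack([cv2.resize(w[150:390,160:480],(400,300)),cv2.resize(a[190:310,240:400],(400,300),interpolation=2)]))
```

```text
t 16.2 pos [ 0.5682 -0.0115  0.1465] rot [ 3.1398e+00 -1.0000e-04  1.7298e+00] j6 1.28 F [-3.79  3.29 13.75] Mz [ 0.502  0.816 -0.054] gap 0.0476 gf 52.383993569528684
cmd [-0.0002  0.0003 -0.1294] 0
```

View pics/t.png

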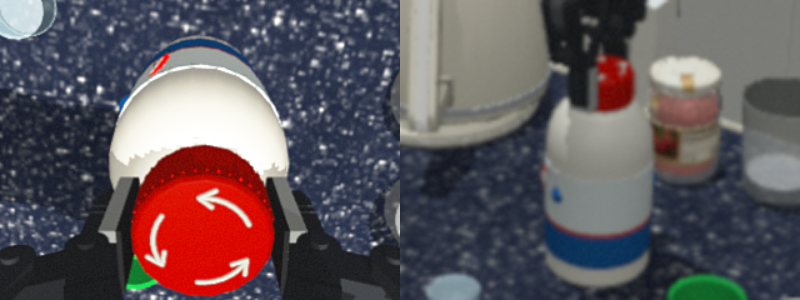

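Emit:
send_rows:
  commands: [0.4,0,0,-0.005,0,0.4,0,0,-0.01,0,0.4,0,0,-0.015,0,0.4,0,0,-0.02,0,0.4,0,0,-0.02,0]

```text
time: 16.92
tool_pos: [0.5677, -0.0119, 0.1607]
ee_rot: [-3.141, 0.0, 1.73]
contact_force: [-1.5, 0.9, 0.7]
finger_gap: 0.0476
finger_force: 51.5
```

Emit:
send_rows:
  commands: [0.4,0,0,-0.01,0,0.4,0,0,-0.02,0,0.4,0,0,-0.03,0,0.4,0,0,-0.045,0,0.4,0,0,-0.065,0,0.4,0,0,-0.09,0,0.4,0,0,-0.11,0,0.4,0,0,-0.11,0,0.4,0,0,-0.11,0,0.4,0,0,-0.11,0]

```text
time: 18.18
tool_pos: [0.5674, -0.0118, 0.2481]
ee_rot: [-3.14, -0.0, 1.73]
contact_force: [-0.3, -0.8, -0.0]
finger_gap: 0.0473
finger_force: 51.5
```

Run:
```python
from h import *
move(.5678,-.0117,.2485)
a=vision.read_camera("scene");b=vision.read_camera("side");A=vision.camera_params("scene");B=vision.camera_params("side")
cv2.imwrite("pics/f.png",np.hstack([cv2.resize(a[160:310,240:440],(400,300),interpolation=2),cv2.resize(b[160:310,230:430],(400,300),interpolation=2)]))
for p,o in((A,(240,160,0)),(B,(230,160,400))):
    q=bb(.568,-.0117,.2495,.0245,p);print("cap rim crop",((q-[o[0],o[1]]*2)*2+[o[2],0]*2).round(0))
    q=bb(.568,-.0117,.1695,.0155,p);print("neck crop",((q-[o[0],o[1]]*2)*2+[o[2],0]*2).round(0))
    q=bb(.568,-.0117,0,.042,p);print("foot crop",((q-[o[0],o[1]]*2)*2+[o[2],0]*2).round(0))
```

```text
t 18.18 pos [ 0.5674 -0.0118  0.2481] rot [-3.1401e+00 -3.0000e-04  1.7297e+00] j6 1.28 F [-0.3  -0.8  -0.03] Mz [ 0.028 -0.021  0.001] gap 0.0473 gf 51.53931566281244
cmd [ 0.      0.0005 -0.0006] 0
cap rim crop [134.  27. 188.  46.]
neck crop [144. 108. 176. 123.]
foot crop [118. 241. 199. 287.]
cap rim crop [553.  62. 597.  81.]
neck crop [564. 127. 591. 141.]
foot crop [547. 236. 616. 276.]
```

View pics/f.png

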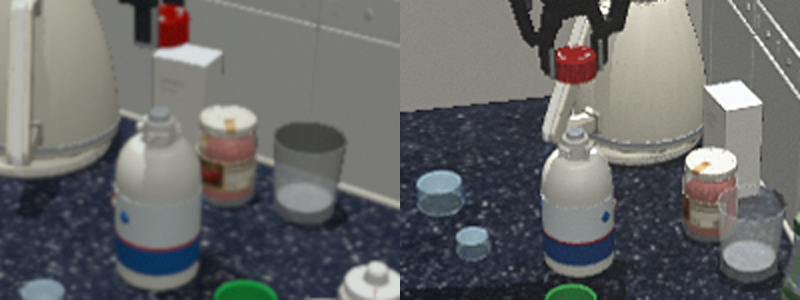

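The neck is open at (160,115) in the left crop. The cap is held level about 8 cm above it, with its rim at about 46 left and 81 right, as predicted. The bottle hasn't moved, and the cup stands at the left.

```bash
python3 -c "
from cell import order
print(order.close_job())"
```

```text
the job is handed in; nothing more can be done
None
```

The dosing cup stands mouth down on the free worktop to the left. The red cap is off and held level about 8 cm above the open neck, the bottle is where it was, and the job was handed in at about 18 s of the 56 s allowed.

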